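Nest the meter-board brackets in their kit tray

TASK

Put the fork-shaped bracket and the narrow-stemmed T bracket away in the blue kit tray, both lying flat on its floor: the fork in the narrow part with its mouth towards the wide part, and the T with its crossbar in the wide part and its stem in the fork's mouth. Leave the T bracket with the broad stem where it lies; it does not fit.

Things in the scene. Friction and masses are not known exactly. Their poses are not given: they have to be found in the camera images.
- fork_mid (a point): Fork (U-shaped) bracket, 150 g: black plate 10 mm thick, lying flat, with an upright grip lug 34 mm along x, 10 mm across y, top 50 mm above the underside. Point: middle of the lug, 25 mm above the underside; z up. From here the back bar spans x -27 to 18 mm, y +-50; two prongs, each 28 wide, go on to x = 63; the 44 mm wide mouth between them opens to +x.
- tee_mid (a point): T bracket with the narrow stem, 140 g: black, 10 mm plate lying flat, same lug as the fork (34 mm along x, 10 across y, top 50 mm above the underside). Point: middle of the lug, 25 mm above the underside; z up. From here the crossbar spans x -9.5 to 25.5 mm, y +-65; the stem, 30 mm wide, runs back to x = -49.5.
- wide_tee_mid (a point): T bracket with the broad stem, to be left alone: like the other T in colour, lug, crossbar, length and place of this point, but its stem is 66 mm wide, too broad for the fork's mouth.
- tray: Blue tray with a white floor, fixed to the table, 158 (x) by 156 mm. Origin: centre of its underside, on the table. Floor 4 mm thick, wall tops at 18 mm. Pocket: x -73 to 24 mm is narrow (y +-57), x 24 to 73 is wide (y +-72). With their x axes along the tray's +x, fork lug at x = -39 and T lug at x = 40.5 (y = 0), the brackets have about 7 mm to spare all round.
There are look-alikes about, which are no part of the job. Several things look just like the tray: the one meant starts farthest to the robot's right.

How it is judged:
By the outcome, as a careful person would: the job done as asked, in the order asked, and still so for the second after the job is handed in, with the robot touching nothing.
It also fails if it takes over 58 s, if anything falls off the work surface, if the arm or the gripper's body presses on something with over 40 N, if the wrist force passes 120 N, or if a joint passes its speed limit or range.

ROBOT

A 7-joint arm with a two-finger parallel gripper is mounted at the origin on the work surface. World frame = base frame: x ahead of the robot, y to its left, z up, the work surface at z = 0. Lengths are in m, angles in rad, forces in N, time in s.
With the tool pointing down it reaches from about 0.425 to 0.875 m from the base axis. Payload 4.7 kg.
Tool frame: the origin (TCP) lies at the very end of the fingers, on their centre line; the grasp point (between the pads) lies 19 mm behind it; z points along the fingers, y is the line along which they close (so a half turn about z gives the same grasp; the last joint's range is limited). The gripper opens to 87 mm and grips with 3 to 60 N. Pads are 19 mm wide; open, the fingers measure 117 mm over their backs; the gripper's body (75 mm by 190 mm) begins 51 mm behind the grasp point.
Start: joints at [-1.247, 0.321, -0.07, 1.45, 0.023, 1.371, -0.057], TCP at [0.198, 0.619, 0.223] pointing down, gripper open.
Joint ranges: [-2.86, 2.86], [-0.3, 2.09], [-1.38, 1.24], [0.06, 2.45], [-1.56, 4.7], [0.09, 2.05], [-2.69, 2.69]. Speed limits (rad/s): [2.57, 2.57, 3.14, 3.14, 3.14, 3.14, 3.14].

INTERFACE

Orientations are given as a rotation vector (axis times angle).
In Python, from bench import ctrl, imaging, ticket gives the robot as it stands.
- The arm moves only by the tool jog_arm, never from a script. Its argument "rows" is text: rows parted by semicolons, each of 7 numbers parted by spaces: the shift along the tool's x, y, z in cm, then the turn, a rotation vector about the tool's x, y, z in rad, then the closure, from -1 (fully open) to 1 (shut), so that 0 is half open. A call has 1 to 5 rows; each row shifts and turns the commanded pose from where the row before left it, along the tool's axes as they then stand; what a row does not reach is not made up. A row lasts 1/8 s, in which the tool goes at most 62.5 mm and 10.7 degrees, less where a joint would pass 70% of its speed; a pose out of reach is approached as far as the arm can. A call with a gripper value outside its range is refused whole. The fingers move at their own pace and stop on an object; "force" is the grip in N (left out, the last holds). Time passes only in rows, so rows that do not move let the fingers close. It gives the time, the measured TCP pose, the force, the opening and the grip force at its end, in the units of the state.
- ctrl.get_state(): the state, without advancing time (a new reading comes with each control period).
- imaging.get_image(name): name is "scene" or "top" or "wrist"; returns a dict with "img" (480x640x3 uint8, blue, green, red), "vertical_fov" (degrees; the focal length in pixels is half the picture's height over the tangent of half this angle, whatever the lens; pixels are square), "cx", "cy" (the principal point, pixels), "k1" (the pictures are not rectified: a ray, as slopes to the right and down, at radius r is drawn at 1 + k1 r^2 times it, then the intrinsics apply), "origin" and "orientation" of the camera in the world. Camera axes: x right, y down, z forward; pixel columns grow to the right and rows downward; lengths in m; the calibration is good to about 2 mm. A picture is of the moment at which its call begins. There is no depth.
- ticket.close_job(): hands the job in; it is judged then, once.
The state is a dict: "time": time; "joint_positions": joint angles; "qd": joint speeds; "joint_torque": joint torques, N m; "position": TCP position; "tool_rot": TCP orientation; "ft_force": force on the tool from outside, world axes, zero at the start; "torque": the same for the moment, N m; "grip_width": opening from 0.0 (shut) to 1.0 (fully open); "grip_force": force on a finger pad.
Only numpy, scipy, OpenCV 4.12 (cv2) and the standard library are available. Lean on these libraries where they do the work, as an engineer would, in place of code of your own. Each camera call takes 0.05 s, during which the arm holds its last target. There are 200 camera calls.

## Working session

There is one attempt and no reset: what is moved stays moved. The work goes in short steps, Python scripts to look and compute and a tool call to move; the robot and the scene stay as the last step left them, time stands still between calls to the robot, and variables do not carry over. Pictures are saved under pics/ and viewed, at most 10 in all, crops included, and the job is handed in when it is done.

Besides the shell and the picture viewer there is one more tool, called after ">>>" by a JSON object that holds its "op" and its "data", one argument or row to a line. jog_arm: Moves the arm, as the interface text tells. Its arguments: {"type":"object","properties":{"rows":{"type":"string"},"force":{"type":"number"}},"required":["rows"]}

```bash
mkdir -p pics; ls
python3 - <<'E'
from bench import ctrl, imaging
import cv2,pickle
d={}
for n in("scene","top"):
    r=imaging.get_image(n); d[n]=r; cv2.imwrite(f"pics/{n}0.png",r["img"])
    print(n,{k:v for k,v in r.items() if k!="img"})
pickle.dump(d,open("im0.pkl","wb"))
print(ctrl.get_state())
E
```

```text
pics
scene {'vertical_fov': 45.039366797847634, 'cx': 318.06697264588496, 'cy': 242.03936117995696, 'k1': -0.05952116095592959, 'origin': array([ 0.88617438, -0.61149209,  0.69121648]), 'orientation': array([-2.21685745, -0.59579954,  0.29996503])}
top {'vertical_fov': 43.95282260537311, 'cx': 310.2119912178729, 'cy': 245.29817009532775, 'k1': -0.19368568029192476, 'origin': array([0.37505527, 0.03831301, 1.16245874]), 'orientation': array([-2.159088  ,  2.22236047, -0.13051015])}
{'time': 0.1, 'joint_positions': array([-1.2469119 ,  0.32177207, -0.07006976,  1.45152989,  0.02259416,
        1.37077782, -0.05690734]), 'qd': array([-0.00064057, -0.00275501,  0.00089334, -0.00221887, -0.00018258,
       -0.00164192, -0.00127281]), 'joint_torque': array([-4.79899563e-05, -4.92576742e+01, -4.05505160e-01, -3.13399386e+01,
       -6.41000387e-02,  3.94914486e-02,  6.53603661e-05]), 'position': array([0.19806141, 0.61858764, 0.22156729]), 'tool_rot': array([-4.84630675e-01, -3.10381063e+00,  2.65723641e-03]), 'ft_force': array([-0.40701845, -0.16543517, -0.97110878]), 'torque': array([-0.03442849, -0.00091386, -0.04100777]), 'grip_force': 0.0, 'grip_width': 1.0014135324960427}
```

View pics/top0.png

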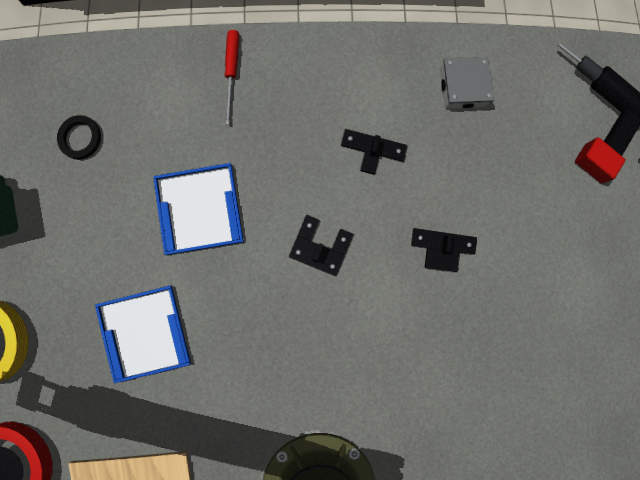

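View pics/scene0.png

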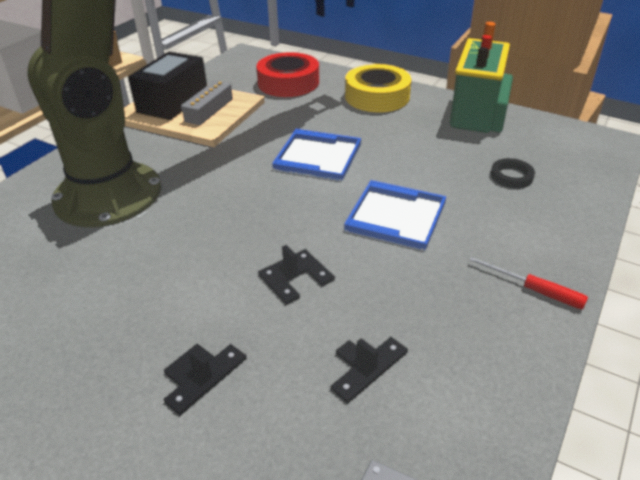

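```bash
cat > h.py <<'E'
import numpy as np,cv2
from scipy.spatial.transform import Rotation as R
def K(r):
    f=240/np.tan(np.radians(r["vertical_fov"]/2)); return f
def ray(r,p):
    s=(np.atleast_2d(p).astype(float)-[r["cx"],r["cy"]])/K(r); u=s.copy()
    for _ in range(30): u=s/(1+r["k1"]*(u**2).sum(1,keepdims=True))
    return R.from_rotvec(r["orientation"]).apply(np.c_[u,np.ones(len(u))])
def onz(r,p,z):
    d=ray(r,p); o=r["origin"]; return (o+d*((z-o[2])/d[:,2:]))
def proj(r,X):
    c=R.from_rotvec(r["orientation"]).inv().apply(np.atleast_2d(X)-r["origin"]); u=c[:,:2]/c[:,2:]
    return u*(1+r["k1"]*(u**2).sum(1,keepdims=True))*K(r)+[r["cx"],r["cy"]]
E
python3 - <<'E'
import pickle; from h import *
np.set_printoptions(precision=3,suppress=True)
d=pickle.load(open("im0.pkl","rb"))
t,s=d["top"],d["scene"]
for n,r in d.items(): print(n,proj(r,[[0,0,0],[.198,.619,.222],[.198,.619,0],[.4,.2,.4]]))
print(onz(t,[[200,210],[143,335],[374,147],[320,245],[445,248],[639,240],[0,240],[320,30]],0))
print(onz(s,[[30,155],[318,155],[398,215],[190,380]],0))
E
```

```text
scene [[107.802 192.858]
 [335.747   9.23 ]
 [335.75   94.063]
 [317.955  -5.427]]
top [[317.927 487.63 ]
 [-45.588 407.853]
 [ 10.296 390.5  ]
 [166.569 281.805]]
[[ 0.553  0.217  0.   ]
 [ 0.31   0.334  0.   ]
 [ 0.672 -0.134  0.   ]
 [ 0.477 -0.019  0.   ]
 [ 0.464 -0.268  0.   ]
 [ 0.469 -0.705  0.   ]
 [ 0.506  0.638  0.   ]
 [ 0.928 -0.033  0.   ]]
[[-0.278  0.019  0.   ]
 [ 0.31   0.337  0.   ]
 [ 0.557  0.224 -0.   ]
 [ 0.458 -0.278  0.   ]]
```

Run:
```python
import pickle; from h import *
np.set_printoptions(precision=4,suppress=True)
d=pickle.load(open("im0.pkl","rb")); t=d["top"]; im=t["img"]
cv2.imwrite("pics/c1.png",cv2.resize(im[120:280,285:480],None,fx=3.7,fy=3.7,interpolation=cv2.INTER_CUBIC))
hsv=cv2.cvtColor(im,cv2.COLOR_BGR2HSV)
b=cv2.inRange(hsv,(105,120,60),(125,255,255))
k=cv2.inRange(im,(0,0,0),(45,45,45)); 
for nm,m,z,a0 in(("tray",b,.018,800),("black",k,.01,500)):
    for c in cv2.findContours(m,cv2.RETR_EXTERNAL,cv2.CHAIN_APPROX_NONE)[0]:
        if cv2.contourArea(c)<a0 : continue
        P=onz(t,c[:,0,:],z)[:,:2]
        if nm=="black" and not(.4<P[:,0].mean()<.75 and abs(P[:,1].mean())<.35): continue
        r=cv2.minAreaRect((P*1000).astype(np.float32)); print(nm,c[:,0].mean(0),r, cv2.boxPoints(r).round(0).tolist())
```

```text
tray [142.1082 334.177 ] ((312.2606201171875, 332.3223876953125), (158.12350463867188, 156.4972686767578), 12.754081726074219) [[218.0, 391.0], [252.0, 239.0], [407.0, 273.0], [372.0, 426.0]]
tray [197.4742 208.4935] ((554.4642944335938, 218.97531127929688), (158.34291076660156, 156.88230895996094), 8.019011497497559) [[465.0, 286.0], [487.0, 130.0], [644.0, 152.0], [622.0, 308.0]]
black [442.8808 247.6943] ((457.7838134765625, -260.8323059082031), (131.2455291748047, 75.09590911865234), 80.37214660644531) [[410.0, -319.0], [484.0, -332.0], [506.0, -202.0], [432.0, -190.0]]
black [320.8318 245.0607] ((476.29766845703125, -19.830928802490234), (99.89283752441406, 88.73793029785156), 65.94226837158203) [[415.0, -47.0], [496.0, -84.0], [537.0, 8.0], [456.0, 44.0]]
black [372.7382 149.6178] ((656.404052734375, -127.5162582397461), (128.98863220214844, 79.90667724609375), 73.33928680419922) [[600.0, -178.0], [676.0, -201.0], [713.0, -77.0], [637.0, -54.0]]
```

View pics/c1.png

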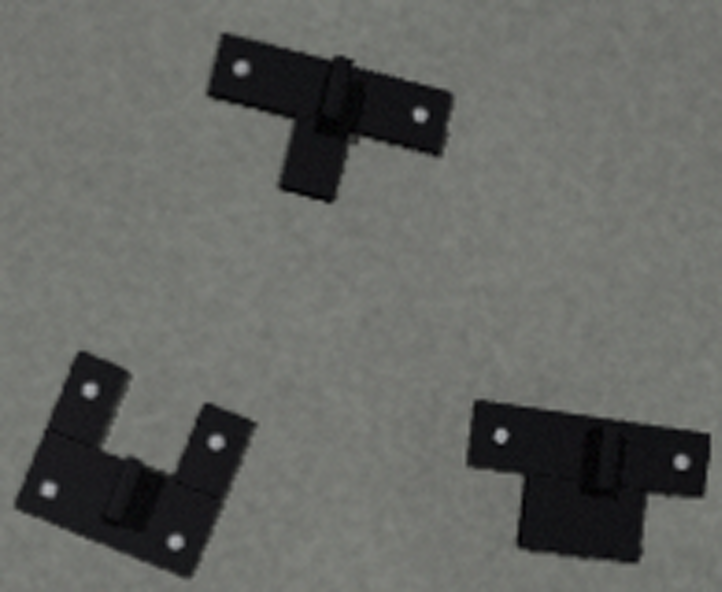

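Candidates: T brackets at (374,147) with a narrow stem, which is the one I want, and (445,248) with a broad stem, to be left alone. The only fork is at (321,245). Trays are at (200,210), the right-most and so the one meant, and (143,335). The crop confirms the stem widths. Next I move to above the fork.

```bash
cat >> h.py <<'E'
def plan(X,xang,s=None):
    """shift in tool axes (cm) and turn about tool z (rad) to TCP X with tool x at xang deg (mod 180), tool down; also tilt"""
    from bench import ctrl
    s=s or ctrl.get_state(); r=R.from_rotvec(s["tool_rot"]); m=r.as_matrix()
    cur=np.degrees(np.arctan2(m[1,0],m[0,0])); da=(xang-cur+90)%180-90
    a=np.radians(cur+da); T=R.from_matrix(np.array([[np.cos(a),np.sin(a),0],[np.sin(a),-np.cos(a),0],[0,0,-1]]))
    print("t",round(s["time"],2),"pos",s["position"].round(4),"xang",round(cur,2),"shift cm",(r.inv().apply(np.array(X)-s["position"])*100).round(2),"turn",(r.inv()*T).as_rotvec().round(4),"grip",round(s["grip_width"],3))
E
python3 - <<'E'
from h import *
plan([.42,.25,.22],155.9); plan([.48,-.02,.22],155.9)
E
```

```text
t 0.1 pos [0.1981 0.6186 0.2216] xang 162.25 shift cm [-32.37 -28.34   0.21] turn [-0.0017  0.0002  0.1108] grip 1.001
t 0.1 pos [0.1981 0.6186 0.2216] xang 162.25 shift cm [-46.32 -52.22   0.25] turn [-0.0017  0.0002  0.1108] grip 1.001
```

>>> {"op": "jog_arm", "data": {
  "rows": "-4 -3.5 0 0 0 0 -0.2;-4 -3.5 0 0 0 0 -0.2;-4 -3.5 0 0 0 0 -0.2;-4 -3.5 0 0 0 0 -0.2;-4 -3.5 0 0 0 0 -0.2"
}}

```text
time: 0.72
position: [0.3359, 0.3896, 0.2222]
tool_rot: [-0.485, -3.104, 0.0]
ft_force: [0.7, 0.4, -0.1]
grip_width: 0.612
grip_force: 0.0
```

>>> {"op": "jog_arm", "data": {
  "rows": "-4 -3.5 0 0 0 0 -0.2;-4 -3.5 0 0 0 0 -0.2;-4 -3.5 0 0 0 0 -0.2;-2.4 -4 0 0 0 0 -0.2;-2.4 -4 0 0 0 0 -0.2"
}}

```text
time: 1.35
position: [0.4391, 0.1623, 0.2222]
tool_rot: [-0.485, -3.104, 0.0]
ft_force: [1.1, -0.0, -0.4]
grip_width: 0.6
grip_force: 0.0
```

>>> {"op": "jog_arm", "data": {
  "rows": "-2.4 -4 0 0 0 0 -0.2;-2.4 -4 0 0 0 0 -0.2;-2.4 -4 0 0 0 0 -0.2;-2.4 -4 0 0 0 0.11 -0.2;0 0 0 0 0 0 -0.2"
}}

```text
time: 1.98
position: [0.4817, -0.022, 0.2225]
tool_rot: [0.667, 3.07, -0.002]
ft_force: [-0.2, 0.9, -0.2]
grip_width: 0.6
grip_force: 0.0
```

Run:
```python
from h import *
from bench import imaging; import pickle
plan([.46,-.0125,.02],155.9)
r=imaging.get_image("wrist"); pickle.dump(r,open("w1.pkl","wb")); cv2.imwrite("pics/w1.png",r["img"])
print({k:v for k,v in r.items() if k!="img"})
```

```text
t 1.98 pos [ 0.4817 -0.022   0.2225] xang 155.5 shift cm [ 2.370e+00 -2.000e-02  2.025e+01] turn [-0.0009  0.0005 -0.0071] grip 0.6
{'vertical_fov': 61.98892835723869, 'cx': 329.5117736757101, 'cy': 238.16944341410658, 'k1': -0.08032717302954598, 'origin': array([0.41720703, 0.00800958, 0.3834701 ]), 'orientation': array([2.44835627, 1.5764069 , 0.20791682])}
```

View pics/w1.png

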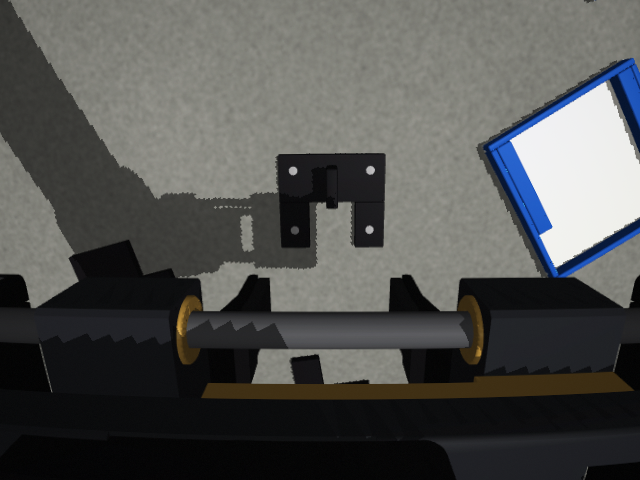

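The wrist view shows the fork at (331,200), square to the picture. Its four white holes are near (293,171), (370,170), (295,230) and (369,230).

Run:
```python
from h import *; import pickle
np.set_printoptions(precision=4,suppress=True)
r=pickle.load(open("w1.pkl","rb")); g=cv2.cvtColor(r["img"],cv2.COLOR_BGR2GRAY)
P=[]
for x,y in((293,171),(370,170),(295,230),(369,230)):
    w=g[y-7:y+8,x-7:x+8].astype(float); w=np.clip(w-70,0,None); yy,xx=np.mgrid[y-7:y+8,x-7:x+8]; P.append([(w*xx).sum()/w.sum(),(w*yy).sum()/w.sum()])
H=onz(r,P,.01)[:,:2]; print(np.array(P),H)
a=((H[2]-H[0])+(H[3]-H[1])); b=H[0]-H[1]; b=b+(H[2]-H[3]); print(np.degrees([np.arctan2(a[1],a[0]),np.arctan2(b[1],b[0])]), H.mean(0),np.linalg.norm(a)/2,np.linalg.norm(b)/2)
c=onz(r,[[278,154],[385,153],[283,247],[383.5,247]],.01)[:,:2]
yaw=np.arctan2(a[1],a[0]); u=np.array([np.cos(yaw),np.sin(yaw)])
print(c,"mid from back",c[:2].mean(0)+.027*u,"from front",c[2:].mean(0)-.063*u)
# colums of dark at row 170,
for y in(165,185): print(np.where(g[y,250:420]<45)[0][[0,-1]]+250)
for x in(300,365): print(np.where(g[130:270,x]<45)[0][[0,-1]]+130)
```

```text
[[292.6597 170.4216]
 [370.0821 169.7943]
 [294.7026 229.7132]
 [369.0768 229.3467]] [[ 0.4354 -0.0383]
 [ 0.4646  0.0274]
 [ 0.4873 -0.0611]
 [ 0.5166  0.0042]]
[ -23.8835 -114.065 ] [ 0.476  -0.0169] 0.056839456137535625 0.07176927856688292
[[ 0.4162 -0.0441]
 [ 0.4561  0.046 ]
 [ 0.4982 -0.0791]
 [ 0.5388  0.0101]] mid from back [ 0.4609 -0.01  ] from front [ 0.4609 -0.009 ]
[278 384]
[279 383]
[154 247]
[153 246]
```

>>> {"op": "jog_arm", "data": {
  "rows": "2.36 0.19 5 0 0 -0.009 -0.2;0 0 5 0 0 0 -0.2;0 0 5 0 0 0 -0.2;0 0 3.5 0 0 0 -0.2;0 0 1.5 0 0 0 -0.2",
  "force": 30
}}

```text
time: 2.65
position: [0.4589, -0.0051, 0.0205]
tool_rot: [-0.636, -3.073, 0.002]
ft_force: [-0.3, 0.0, -0.1]
grip_width: 0.6
grip_force: 0.0
```

>>> {"op": "jog_arm", "data": {
  "rows": "0 0 0 0 0 0 1;0 0 0 0 0 0 1;0 0 0 0 0 0 1;0 0 0 0 0 0 1;0 0 0 0 0 0 1",
  "force": 30
}}

```text
time: 3.28
position: [0.461, -0.0066, 0.023]
tool_rot: [0.641, 3.075, 0.0]
ft_force: [-0.9, -1.2, 1.2]
grip_width: 0.114
grip_force: 1.8
```

>>> {"op": "jog_arm", "data": {
  "rows": "0 0 0 0 0 0 1;0 0 -1 0 0 0 1;0 0 -4 0 0 0 1;0 0 -4 0 0 0 1;0 0 0 0 0 0 1",
  "force": 30
}}

```text
time: 3.9
position: [0.4633, -0.0058, 0.1157]
tool_rot: [0.639, 3.07, 0.005]
ft_force: [-0.7, 0.1, -1.3]
grip_width: 0.116
grip_force: 30.0
```

Run:
```python
from h import *
from bench import imaging; import pickle
plan([.516,.2136,.115],8)
r=imaging.get_image("wrist"); pickle.dump(r,open("w2.pkl","wb")); cv2.imwrite("pics/w2.png",r["img"])
print({k:v for k,v in r.items() if k!="img"})
```

```text
t 3.9 pos [ 0.4633 -0.0058  0.1157] xang 156.47 shift cm [ 3.93 22.22  0.15] turn [ 0.003   0.0063 -0.5502] grip 0.116
{'vertical_fov': 61.98892835723869, 'cx': 329.5117736757101, 'cy': 238.16944341410658, 'k1': -0.08032717302954598, 'origin': array([0.3973149 , 0.02253367, 0.2763891 ]), 'orientation': array([2.43480831, 1.59594608, 0.22112436])}
```

View pics/w2.png

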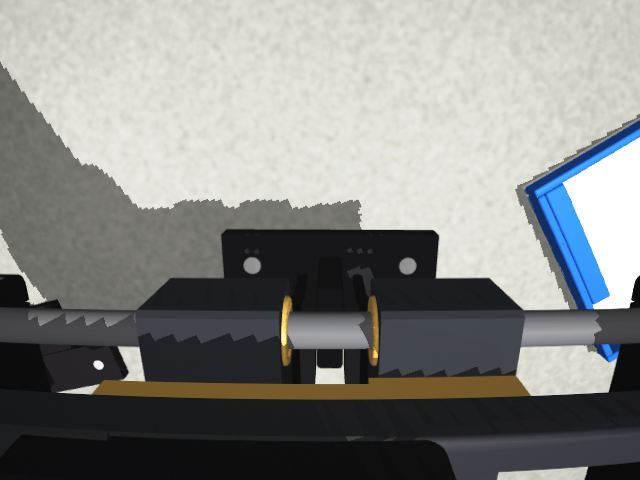

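The fork is held level. Its back edge runs from (222,231) to (438,231), with holes at (252,265) and (407,265). I'll get its pose in the hand from these.

Run:
```python
from h import *; import pickle
from bench import ctrl
np.set_printoptions(precision=4,suppress=True)
s=ctrl.get_state(); r=pickle.load(open("w2.pkl","rb")); z=s["position"][2]-.023+.010
P=onz(r,[[222,231],[438,231],[252,265.5],[407.5,265.5]],z)
L=R.from_rotvec(s["tool_rot"]).inv().apply(P-s["position"]); print(L*1000, s["position"])
```

```text
[[ 25.4834 -47.8814  12.8278]
 [ 25.4518  50.6894  13.0703]
 [  8.8847 -34.9761  12.8951]
 [  8.8302  37.5271  13.0735]] [ 0.4617 -0.0059  0.1138]
```

>>> {"op": "jog_arm", "data": {
  "rows": "0.8 4.4 0 0 0 0 1;0.8 4.4 0 0 0 0 1;0.8 4.4 0 0 0 0 1;0.8 4.4 0 0 0 0 1;0.8 4.4 0 0 0 0 1"
}}

```text
time: 4.58
position: [0.5109, 0.2123, 0.1105]
tool_rot: [-0.64, -3.073, 0.003]
ft_force: [2.1, -0.7, -1.4]
grip_width: 0.118
grip_force: 30.0
```

>>> {"op": "jog_arm", "data": {
  "rows": "0 0 0 0 0 -0.14 1;0 0 0 0 0 -0.14 1;0 0 0 0 0 -0.14 1;0 0 0 0 0 -0.13 1;0 0 0 0 0 0 1"
}}

```text
time: 5.2
position: [0.5108, 0.2109, 0.1107]
tool_rot: [0.216, -3.131, 0.002]
ft_force: [0.3, 0.1, -2.2]
grip_width: 0.115
grip_force: 30.0
```

Run:
```python
from h import *
from bench import imaging; import pickle
plan([.5144,.2134,.115],8)
r=imaging.get_image("wrist"); pickle.dump(r,open("w3.pkl","wb")); cv2.imwrite("pics/w3.png",r["img"])
t=imaging.get_image("top"); pickle.dump(t,open("t3.pkl","wb"))
```

```text
t 5.2 pos [0.5108 0.2109 0.1107] xang -172.1 shift cm [-0.39  0.2  -0.43] turn [-0.0011 -0.0031 -0.0018] grip 0.115
```

View pics/w3.png

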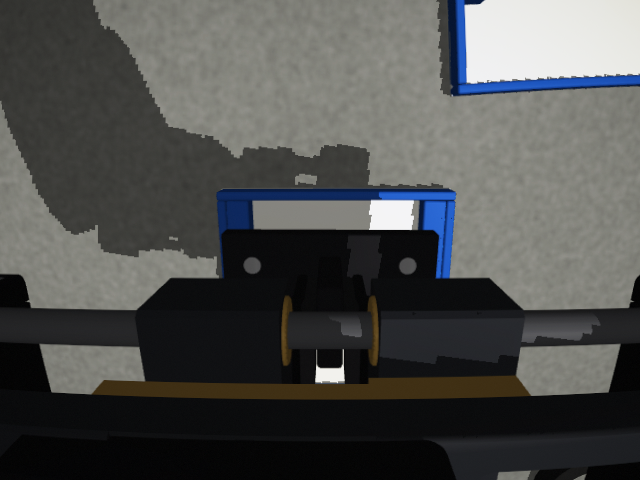

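The fork hangs over the narrow end of the tray. The tray's back wall top runs from (219,191) to (455,191), parallel to the fork's back edge at row 231. I'll work out the relative offset.

Run:
```python
from h import *; import pickle
from bench import ctrl
np.set_printoptions(precision=4,suppress=True)
s=ctrl.get_state(); r=pickle.load(open("w3.pkl","rb")); b=cv2.inRange(cv2.cvtColor(r["img"],cv2.COLOR_BGR2HSV),(105,120,30),(125,255,255)); b[:170]=0
for y in(193,196,230): print(y,np.where(b[y])[0][[0,-1]])
for x in(240,330,430): print(x,np.where(b[:,x])[0][[0,-1]], np.where(b[:225,x])[0][-1])
P=onz(r,[[219,190],[455,190],[337,190]],.018)
L=R.from_rotvec(s["tool_rot"]).inv().apply(P-s["position"]); print(P,L*1000)
```

```text
193 [217 455]
196 [216 455]
230 [219 452]
240 [189 229] 224
330 [189 199] 199
430 [189 230] 224
[[0.4862 0.1361 0.018 ]
 [0.4652 0.2862 0.018 ]
 [0.4759 0.2111 0.018 ]] [[ 34.8002 -70.8065  93.4805]
 [ 35.1646  80.8396  93.3694]
 [ 34.7603   4.9539  93.4246]]
```

>>> {"op": "jog_arm", "data": {
  "rows": "-0.37 0.27 0 0 0 0 1;0 0 3 0 0 0 1;0 0 3 0 0 0 1;0 0 1 0 0 0 1;0 0 0 0 0 0 1"
}}

```text
time: 5.92
position: [0.5151, 0.2146, 0.0423]
tool_rot: [0.218, -3.133, 0.001]
ft_force: [0.1, 0.3, -2.0]
grip_width: 0.11
grip_force: 30.0
```

Run:
```python
from h import *
from bench import ctrl
plan([.5144,.2134,.027],8); print(ctrl.get_state()["ft_force"])
```

```text
t 5.92 pos [0.5151 0.2146 0.0423] xang -172.04 shift cm [ 0.09 -0.1   1.53] turn [-0.0005 -0.0008 -0.0007] grip 0.11
[ 0.05005695  0.27093977 -1.98353216]
```

>>> {"op": "jog_arm", "data": {
  "rows": "0 0 0.9 0 0 0 1;0 0 0.3 0 0 0 1;0 0 0.2 0 0 0 1;0 0 0 0 0 0 1"
}}

```text
time: 6.42
position: [0.5153, 0.2146, 0.0287]
tool_rot: [-0.218, 3.134, 0.0]
ft_force: [-0.1, -0.1, -1.7]
grip_width: 0.11
grip_force: 30.0
```

>>> {"op": "jog_arm", "data": {
  "rows": "0 0 0.12 0 0 0 1;0 0 0.08 0 0 0 1;0 0 0 0 0 0 1"
}}

```text
time: 6.8
position: [0.5155, 0.2147, 0.027]
tool_rot: [-0.219, 3.134, 0.001]
ft_force: [-0.5, 0.2, 2.2]
grip_width: 0.114
grip_force: 30.0
```

>>> {"op": "jog_arm", "data": {
  "rows": "0 0 0 0 0 0 0.3;0 0 0 0 0 0 0.3;0 0 0 0 0 0 0.3;0 0 -2 0 0 0 0.3;0 0 -5 0 0 0 0.3"
}}

```text
time: 7.42
position: [0.5132, 0.2137, 0.0949]
tool_rot: [0.218, -3.129, 0.004]
ft_force: [0.2, 0.6, -0.1]
grip_width: 0.35
grip_force: 0.0
```

>>> {"op": "jog_arm", "data": {
  "rows": "0 0 -6 0 0 0 0.3;0 0 -6 0 0 0 0.3;0 0 0 0 0 0.15 0;0 0 0 0 0 0.15 0;0 0 0 0 0 0.13 0"
}}

```text
time: 8.05
position: [0.5153, 0.2146, 0.2167]
tool_rot: [0.462, 3.107, 0.001]
ft_force: [-0.4, -0.5, -0.4]
grip_width: 0.491
grip_force: 0.0
```

Run:
```python
from h import *
# shot pose over tee: TCP 20 mm ahead
plan([.69,-.135,.22],163.3)
```

```text
t 8.05 pos [0.5153 0.2146 0.2167] xang 163.08 shift cm [-26.89 -28.36  -0.33] turn [ 0.0004  0.0002 -0.0038] grip 0.491
```

>>> {"op": "jog_arm", "data": {
  "rows": "-3.4 -3.5 0 0 0 0 -0.2;-3.4 -3.5 0 0 0 0 -0.2;-3.4 -3.5 0 0 0 0 -0.2;-3.4 -3.5 0 0 0 0 -0.2;-3.4 -3.5 0 0 0 0 -0.2"
}}

```text
time: 8.68
position: [0.6286, -0.003, 0.2166]
tool_rot: [0.454, 3.108, 0.0]
ft_force: [0.0, -0.4, -0.5]
grip_width: 0.601
grip_force: 0.0
```

>>> {"op": "jog_arm", "data": {
  "rows": "-3.4 -3.5 0 0 0 0 -0.2;-3.4 -3.5 0 0 0 0 -0.2;-3.1 -3.8 0 0 0 0 -0.2;0 0 0 0 0 0 -0.2;0 0 0 0 0 0 -0.2"
}}

```text
time: 9.3
position: [0.6918, -0.133, 0.2161]
tool_rot: [-0.455, -3.108, -0.001]
ft_force: [-0.6, 0.3, 0.3]
grip_width: 0.6
grip_force: 0.0
```

Run:
```python
from h import *
from bench import imaging; import pickle
plan([.6655,-.1302,.023],163.3)
r=imaging.get_image("wrist"); pickle.dump(r,open("w4.pkl","wb"))
t=imaging.get_image("top"); pickle.dump(t,open("t4.pkl","wb"))
a=r["img"].copy(); b=t["img"]
cv2.imwrite("pics/w4.png",np.hstack([a[:400],cv2.resize(b[150:270,145:253],(160*2,400))])[:, :960] if 0 else cv2.resize(np.hstack([a[:400],cv2.resize(b[155:265,145:255],(400,400),interpolation=cv2.INTER_CUBIC)]),(798,307)))
```

```text
t 9.3 pos [ 0.6918 -0.133   0.2161] xang 163.34 shift cm [ 2.58 -0.5  19.31] turn [ 0.0008 -0.0008  0.0007] grip 0.6
```

View pics/w4.png

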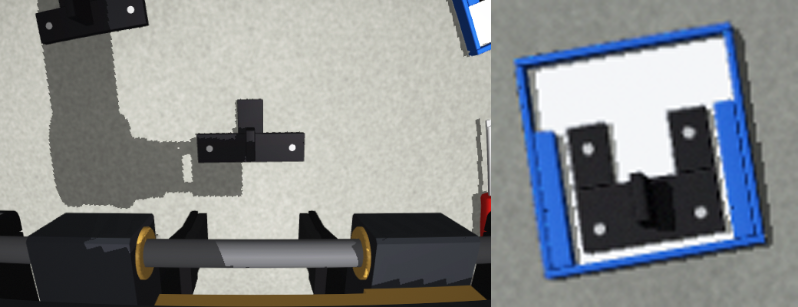

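The left part of the picture shows the narrow T at about (250,145), square to the view. The right part shows the fork seated in the narrow part with its mouth towards the wide part. Next I measure the T.

Run:
```python
from h import *; import pickle
from bench import ctrl
np.set_printoptions(precision=4,suppress=True)
s=ctrl.get_state(); r=pickle.load(open("w4.pkl","rb")); g=cv2.cvtColor(r["img"],cv2.COLOR_BGR2GRAY)
P=[]
for x,y in((272,193),(380,192)):
    w=np.clip(g[y-7:y+8,x-7:x+8].astype(float)-80,0,None); yy,xx=np.mgrid[y-7:y+8,x-7:x+8]; P.append([(w*xx).sum()/w.sum(),(w*yy).sum()/w.sum()])
e=np.where(g[90:260,335]<50)[0]+90; f=np.where(g[90:260,365]<50)[0]+90
c=np.where(g[145,270:400]<50)[0]+270; d=np.where(g[185,230:420]<50)[0]+230
print(P,e[[0,-1]],f[[0,-1]],c[[0,-1]],d[[0,-1]])
Q=P+[[(c[0]+c[-1])/2,e[0]],[365,f[-1]],[365,f[0]],[c[0],145],[c[-1],145],[d[0],185],[d[-1],185]]
X=onz(r,Q,.01); L=R.from_rotvec(s["tool_rot"]).inv().apply(X-s["position"])*1000; print(L[:,:2]); print("hole line deg",np.degrees(np.arctan2(L[1,0]-L[0,0],L[1,1]-L[0,1])))
t=pickle.load(open("t4.pkl","rb"))
```

```text
[[np.float64(272.69212598425196), np.float64(193.33228346456693)], [np.float64(380.46413758219524), np.float64(191.95933232169955)]] [172 209] [173 209] [310 318] [257 395]
[[ 14.8737 -53.9111]
 [ 15.9741  45.8467]
 [ 34.3739 -15.4253]
 [ -0.0483  31.8409]
 [ 33.4189  31.1776]
 [ 58.5839 -18.7718]
 [ 58.562  -11.5757]
 [ 22.6819 -68.1591]
 [ 22.4478  59.1022]]
hole line deg 0.6319386048427883
```

>>> {"op": "jog_arm", "data": {
  "rows": "2.5 -0.45 5 0 0 -0.011 -0.2;0 0 5 0 0 0 -0.2;0 0 5 0 0 0 -0.2;0 0 3 0 0 0 -0.2;0 0 1.3 0 0 0 -0.2"
}}

```text
time: 10.02
position: [0.6655, -0.1284, 0.0218]
tool_rot: [-0.434, -3.109, -0.002]
ft_force: [-0.5, -0.6, 0.1]
grip_width: 0.599
grip_force: 0.0
```

>>> {"op": "jog_arm", "data": {
  "rows": "0 0 0 0 0 0 1;0 0 0 0 0 0 1;0 0 0 0 0 0 1;0 0 0 0 0 0 1;0 0 0 0 0 0 1",
  "force": 30
}}

```text
time: 10.65
position: [0.667, -0.1306, 0.024]
tool_rot: [0.438, 3.11, 0.001]
ft_force: [-0.1, 1.0, -0.1]
grip_width: 0.115
grip_force: 0.4
```

>>> {"op": "jog_arm", "data": {
  "rows": "0 0 0 0 0 0 1;0 0 -1 0 0 0 1;0 0 -4 0 0 0 1;0 0 -4.5 0 0 0 1;0 0 0 0 0 0 1"
}}

```text
time: 11.28
position: [0.6693, -0.1321, 0.1237]
tool_rot: [0.438, 3.103, -0.0]
ft_force: [0.0, -0.2, -1.2]
grip_width: 0.112
grip_force: 30.0
```

Run:
```python
from h import *
from bench import imaging; import pickle
plan([.5945,.2251,.12],8)
r=imaging.get_image("wrist"); pickle.dump(r,open("w5.pkl","wb")); cv2.imwrite("pics/w5.png",r["img"])
```

```text
t 11.28 pos [ 0.6693 -0.1321  0.1237] xang 163.95 shift cm [17.07 32.25  0.26] turn [-0.0007  0.0083 -0.4198] grip 0.112
```

View pics/w5.png

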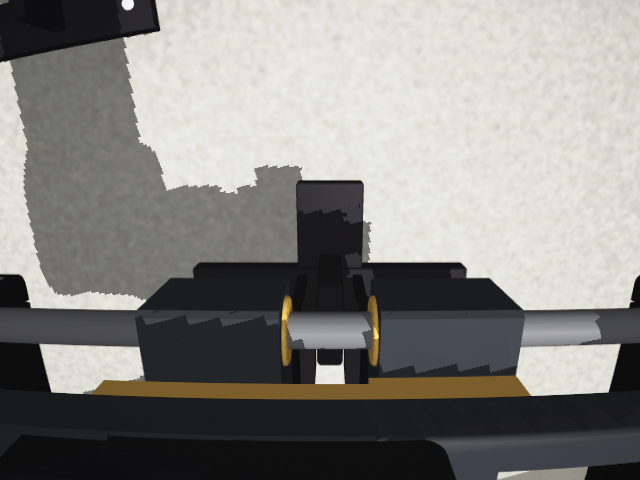

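The T is held level. Its stem end spans (297..363, 181) and the crossbar's back edge is at row 263. Next: its pose in the hand.

Run:
```python
from h import *; import pickle
from bench import ctrl
np.set_printoptions(precision=4,suppress=True)
s=ctrl.get_state(); r=pickle.load(open("w5.pkl","rb")); z=s["position"][2]-.024+.010
L=R.from_rotvec(s["tool_rot"]).inv().apply(onz(r,[[297,182],[363,182],[194,264],[466,264]],z)-s["position"]); print(L*1000)
# tray+fork from top after placing
t=pickle.load(open("t4.pkl","rb")); b=cv2.inRange(cv2.cvtColor(t["img"],cv2.COLOR_BGR2HSV),(105,120,60),(125,255,255)); b[270:]=0
c=max(cv2.findContours(b,cv2.RETR_EXTERNAL,cv2.CHAIN_APPROX_NONE)[0],key=cv2.contourArea)
print(cv2.minAreaRect((onz(t,c[:,0],.018)[:,:2]*1000).astype(np.float32)))
# fork holes, original crop 110px -> scale 400*798/1040/110=2.79, x offset 491
H=[]
for u,v in((588,149),(689,132),(600,229),(701,212)):
    x=int(145+(u-491)/2.79); y=int(155+v/2.79); w=np.clip(cv2.cvtColor(t["img"],cv2.COLOR_BGR2GRAY)[y-3:y+4,x-3:x+4].astype(float)-70,0,None); yy,xx=np.mgrid[y-3:y+4,x-3:x+4]; H.append([(w*xx).sum()/w.sum(),(w*yy).sum()/w.sum()])
print(H); H=onz(t,H,.014)[:,:2]; print(H,H.mean(0))
```

```text
[[ 47.1066 -14.2394  13.8092]
 [ 47.1233  15.0624  13.8284]
 [  8.5076 -63.9348  13.9252]
 [  8.5527  64.8807  14.0099]]
((554.2493896484375, 219.0222625732422), (158.26278686523438, 156.89572143554688), 7.859551429748535)
[[np.float64(179.28610919143054), np.float64(207.91706979958536)], [np.float64(215.31743869209808), np.float64(202.0190735694823)], [np.float64(183.45394736842104), np.float64(236.63486842105263)], [np.float64(219.64019008825525), np.float64(230.6306856754922)]]
[[0.5565 0.2553]
 [0.566  0.1841]
 [0.4997 0.2475]
 [0.5094 0.1764]] [0.5329 0.2158]
```

>>> {"op": "jog_arm", "data": {
  "rows": "2.45 4.6 0 0 0 0 1;2.45 4.6 0 0 0 0 1;2.45 4.6 0 0 0 0 1;2.45 4.6 0 0 0 0 1;2.45 4.6 0 0 0 0 1"
}}

```text
time: 11.95
position: [0.6106, 0.1255, 0.1169]
tool_rot: [-0.438, -3.108, 0.002]
ft_force: [0.2, -0.3, -1.5]
grip_width: 0.109
grip_force: 30.0
```

>>> {"op": "jog_arm", "data": {
  "rows": "2.45 4.6 0 0 0 0 1;2.45 4.6 0 0 0 0 1;0 0 0 0 0 -0.14 1;0 0 0 0 0 -0.14 1;0 0 0 0 0 -0.14 1"
}}

```text
time: 12.58
position: [0.5894, 0.2257, 0.1166]
tool_rot: [0.228, -3.13, 0.002]
ft_force: [0.9, 0.0, -2.2]
grip_width: 0.112
grip_force: 30.0
```

>>> {"op": "jog_arm", "data": {
  "rows": "0 0 0 0 0 0 1;0 0 0 0 0 0 1"
}}

```text
time: 12.82
position: [0.5901, 0.2257, 0.1177]
tool_rot: [0.216, -3.133, 0.001]
ft_force: [-0.1, -0.2, -1.6]
grip_width: 0.111
grip_force: 30.0
```

Run:
```python
from h import *
from bench import imaging; import pickle
plan([.5935,.2252,.028],7.9)
r=imaging.get_image("wrist"); pickle.dump(r,open("w6.pkl","wb")); cv2.imwrite("pics/w6.png",r["img"])
```

```text
t 12.82 pos [0.5901 0.2257 0.1177] xang -172.11 shift cm [-0.34 -0.1   8.97] turn [-0.0005 -0.0015 -0.0001] grip 0.111
```

View pics/w6.png

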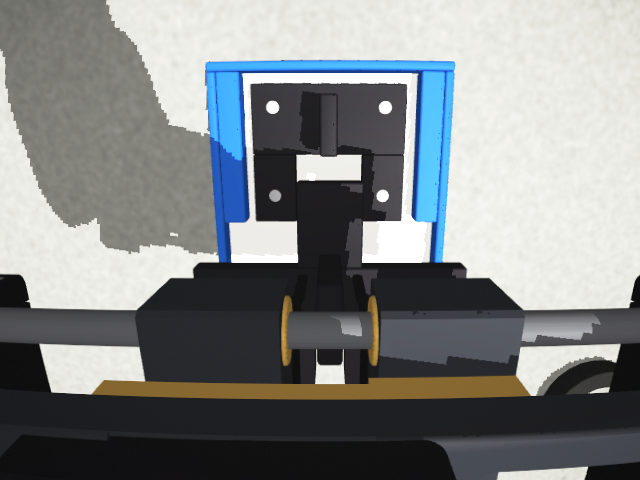

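The fork's mouth is centred at about column 329, the held T's stem at 330 and the tray at 330, so sideways is fine. I move 3.5 mm forward and lower.

>>> {"op": "jog_arm", "data": {
  "rows": "-0.34 0 0 0 0 0 1;0 0 3 0 0 0 1;0 0 3 0 0 0 1;0 0 1.5 0 0 0 1;0 0 0 0 0 0 1"
}}

```text
time: 13.5
position: [0.5934, 0.2262, 0.0426]
tool_rot: [0.22, -3.132, 0.001]
ft_force: [0.5, -0.4, -0.4]
grip_width: 0.111
grip_force: 30.0
```

>>> {"op": "jog_arm", "data": {
  "rows": "0 0 0.7 0 0 0 1;0 0 0.3 0 0 0 1;0 0 0.2 0 0 0 1;0 0 0 0 0 0 1"
}}

```text
time: 14.0
position: [0.5941, 0.2266, 0.0317]
tool_rot: [-0.22, 3.134, 0.0]
ft_force: [1.1, -0.1, -1.5]
grip_width: 0.115
grip_force: 30.0
```

>>> {"op": "jog_arm", "data": {
  "rows": "0 0 0.2 0 0 0 1;0 0 0.1 0 0 0 1;0 0 0 0 0 0 1"
}}

```text
time: 14.38
position: [0.594, 0.2265, 0.0285]
tool_rot: [0.22, -3.134, 0.0]
ft_force: [0.3, 0.4, -1.0]
grip_width: 0.11
grip_force: 30.0
```

>>> {"op": "jog_arm", "data": {
  "rows": "0 0 0.1 0 0 0 1;0 0 0.05 0 0 0 1;0 0 0 0 0 0 1"
}}

```text
time: 14.75
position: [0.5942, 0.2266, 0.028]
tool_rot: [-0.22, 3.134, 0.001]
ft_force: [-2.6, -1.2, 4.5]
grip_width: 0.11
grip_force: 30.0
```

>>> {"op": "jog_arm", "data": {
  "rows": "0 0 0 0 0 0 0.3;0 0 0 0 0 0 0.3;0 0 0 0 0 0 0.3;0 0 -2 0 0 0 0.3;0 0 -5 0 0 0 0.3"
}}

```text
time: 15.38
position: [0.5923, 0.2259, 0.0963]
tool_rot: [0.22, -3.129, 0.003]
ft_force: [0.5, 0.4, 0.3]
grip_width: 0.348
grip_force: 0.0
```

>>> {"op": "jog_arm", "data": {
  "rows": "0 0 -6 0 0 0 0.3;0 0 -4 0 0 0 0.3;0 -5 0 0 0 0 0.3;0 -5 0 0 0 0 0.3;0 -5 0 0 0 0 0.3"
}}

```text
time: 16.0
position: [0.6155, 0.0765, 0.1991]
tool_rot: [-0.22, 3.131, 0.001]
ft_force: [0.3, 0.6, -0.1]
grip_width: 0.343
grip_force: 0.0
```

>>> {"op": "jog_arm", "data": {
  "rows": "0 -5 0 0 0 0 0.3;0 -5 0 0 0 0 0.3;0 -5 0 0 0 0 0.3;0 0 0 0 0 0 0.3"
}}

```text
time: 16.5
position: [0.6358, -0.0776, 0.199]
tool_rot: [-0.206, 3.133, -0.005]
ft_force: [0.4, -0.7, 0.0]
grip_width: 0.35
grip_force: 0.0
```

Run:
```python
from h import *
from bench import imaging
t=imaging.get_image("top")["img"][150:270,145:255]; s=imaging.get_image("scene")["img"][170:260,330:460]
cv2.imwrite("pics/end.png",np.hstack([cv2.resize(t,(367,400),interpolation=cv2.INTER_CUBIC),cv2.resize(s,(430,298),interpolation=cv2.INTER_CUBIC) if 0 else cv2.resize(s,(430,400))]))
```

```text
(no output)
```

View pics/end.png

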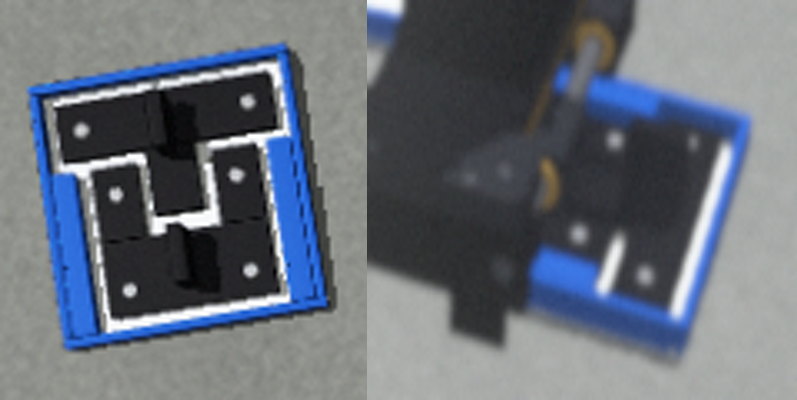

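Both brackets lie flat in the tray with clear white floor all round, and the T's stem is in the fork's mouth. Handing in.

```bash
python3 -c "
from bench import ticket
print(ticket.close_job())"
```

```text
the job is handed in; nothing more can be done
None
```

The fork and the narrow-stemmed T are both flat in the right-most blue tray, with the T's stem in the fork's mouth; I never touched the broad-stemmed T, and handed the job in at about 16.6 s.

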